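# Put the decorating tools away by kind and shut the drawer

## Robot

A 6-joint arm with a two-finger parallel gripper is mounted at the origin on the work surface. World frame = base frame: x ahead of the robot, y to its left, z up, the work surface at z = 0. Lengths are in m, angles in rad, forces in N, time in s.
With the tool pointing down it reaches from about 0.275 to 1 m from the base axis. Payload 8.4 kg.
Tool frame: the origin (TCP) lies on the centre line of the jaws, within the pads' length; the fingertips stand 17 mm ahead of it and the grasp point (between the pads) lies 2 mm behind it (bot.tcp_to_tips is the z of the fingertips in the tool frame, in m); z points along the fingers, y is the line along which they close (so a half turn about z gives the same grasp; the last joint's range is limited). The gripper opens to 85 mm and grips with 20 to 120 N. Pads are 22 mm wide; open, the fingers measure 114 mm over their backs; the gripper's body (76 mm by 85 mm) begins 54 mm behind the grasp point. The pads swing forward as they close: fully open they stand 13 mm farther back than shut.
Start: joints at [-1.258, 0.353, 1.633, -0, 1.155, -0.002], TCP at [0.194, -0.594, 0.248] pointing down, gripper open.
Joint ranges: [-2.63, 2.63], [-0.92, 2.1], [0.06, 2.66], [-1.3, 4.44], [0, 2.69], [-3.02, 3.02]. Speed limits (rad/s): [2.22, 2.22, 2.79, 3.14, 3.14, 3.14].

## Interface

Orientations are given as a unit quaternion [x, y, z, w].
In Python, from workcell import bot, hand, kinematics, get_obs, vision, hand_in gives the robot as it stands. The module is installed in compiled form; this text tells all that it offers. Calls block until the motion is done:
- bot.reach(position, orientation): joint-space move of the TCP to a pose.
- bot.servo_line(position, ori=None, velocity=0.15): straight line of the TCP; ori=None keeps the orientation; velocity is the mean speed in m/s.
- bot.goto_joints(angles): joint-space move.
- hand.move_gripper(opening, strength=None): finger opening in m; strength is the grip in N (None keeps the last); returns when the fingers have stopped.
- bot.dwell(seconds).
- kinematics.solve_ik(position, orientation): joint angles nearest the present ones, or None.
- get_obs(): the state.
- vision.read_camera(name): name is "side" or "top" or "wrist"; returns a dict with "frame" (384x512x3 uint8, red, green, blue), "intrinsics" (3x3 intrinsics, pixels), "view" (4x4, takes a point from world to camera coordinates). Camera axes: x right, y down, z forward; pixel columns grow to the right and rows downward; lengths in m; the calibration is good to about 2 mm. The wrist camera is an equidistant fisheye: a pixel r from the principal point sees the ray r / f radians off the axis. A picture is of the moment at which its call begins. There is no depth.
A pose or a line that the arm cannot do raises bot.IKError and nothing moves.
- hand_in(): hands the job in; it is judged then, once.
The state is a dict: "time_s": time; "joint_pos": joint angles; "joint_vel": joint speeds; "joint_efforts": joint torques, N m; "position": TCP position; "orientation": TCP orientation; "wrist_force": force on the tool from outside, world axes, zero at the start; "ft_torque": the same for the moment, N m; "gripper_width": finger opening in m; "grip_force": force on a finger pad.
Only numpy, scipy, OpenCV 4.12 (cv2) and the standard library are available. Lean on these libraries where they do the work, as an engineer would, in place of code of your own. Each camera call takes 0.05 s, during which the arm holds its last target. There are 200 camera calls.

## Task

The decorating is done: put the tools from the mat away in the open drawer, each with its own kind. Stand the two piping nozzles upright, wide end down, in the section that already holds a nozzle, and lay the two round cutters flat on the floor of the section that already holds a cutter, rims up as they are now; then push the drawer fully shut with everything in it still standing. Leave the small cake and the sprinkle jar standing where they are on the mat.

Things in the scene. Friction and masses are not known exactly. Their poses are not given: they have to be found in the camera images.
- nozzle_a: polished steel piping nozzle standing on its wide end on the mat: a hollow-looking cone 52 mm tall, foot collar 34 mm across and 6 mm high, then tapering from 31 mm to 12 mm at the tip (about 22 mm across at mid height); 25 to 50 g. Origin: centre of its underside; z up along its axis.
- nozzle_b: polished steel piping nozzle standing on its wide end on the mat: a hollow-looking cone 52 mm tall, foot collar 34 mm across and 6 mm high, then tapering from 31 mm to 17 mm at the tip (about 24 mm across at mid height); 25 to 50 g. Origin: centre of its underside; z up along its axis.
- cutter_a: round steel pastry cutter, an open ring lying flat (axis vertical) on the mat, 56 mm outside diameter, 35 mm high, wall 2.5 mm with a thin rolled upper edge; 30 to 65 g. Origin: centre of its lower edge plane; z up along its axis.
- cutter_b: round steel pastry cutter, an open ring lying flat (axis vertical) on the mat, 48 mm outside diameter, 35 mm high, wall 2.5 mm with a thin rolled upper edge; 30 to 65 g. Origin: centre of its lower edge plane; z up along its axis.
- stored_nozzle: the steel nozzle already put away (same shape and height, 34 mm foot), standing in one of the two drawer sections, towards the rear of the part that is pulled out. It marks the nozzles' section, which may be the left or the right one. Origin: centre of its underside; z up.
- stored_cutter: the round cutter already put away (52 mm diameter, 35 mm high), lying flat in the other section and marking it as the cutters' section. Origin: centre of its lower edge plane; z up.
- drawer (a joint): slide of the shallow drawer in the steel unit: 0 = pulled fully out, 0.22 = fully shut (m); starts between 0.002 and 0.025. It slides against about 2 N of friction and stays where it is left. It is a white tray with one divider between a left and a right section; walls and divider 4 mm thick and 45 mm high, floor 20 mm above the bench.
- cabinet: low steel countertop drawer unit, fixed: shell 340 mm wide (y), 270 deep (x), 108 high. Origin: bench level, middle of the shell's front face; x points into the unit (the way the drawer shuts), y left, z up; turned by up to 0.12 rad. The opening passes things up to 78 mm above the drawer's floor. Short brown paper cases stand on its top, from 160 mm behind the front face.
- section_left (a point): centre of the floor of the drawer's left section (+y), moving with the drawer; axes as the cabinet's. The section is 154 mm wide (y) and 242 mm long (x) inside. As found, its front inner wall is 121 mm to -x of this point; the shell's front face is 68 to 95 mm to +x of it, and what lies beyond is covered.
- section_right (a point): the same for the right section (-y); this point lies 158 mm to -y of section_left.
- drawer_pull (a point): middle of the front edge of the folded steel pull: a lip 200 mm wide (y) on the upper edge of the drawer's front panel, standing 18 mm out from it, front edge 72 to 86 mm above the bench. The panel is 336 mm wide, 8 to 86 mm above the bench. This point is 79 mm above the bench, 157 mm to -x of the section points. Axes as the cabinet's; push along +x to shut.
- small_cake: bystander among the tools: small iced cake in a brown case, 64 mm across, 60 mm tall, upright. Origin: centre of its underside.
- sprinkle_jar: bystander among the tools: small jar of sprinkles with a white cap, 44 mm across, 57 mm tall, upright. Origin: centre of its underside.
- mat: terracotta-coloured silicone mat fixed to the bench, 250 (x) by 320 (y) mm, 3 mm thick: the tools to be put away, the small cake and the jar stand on it, at least about 80 mm apart centre to centre. Origin: centre of its underside.

How it is judged:
At the end, for the whole second after the job is handed in: Drawer shut within 6 mm; all three nozzles stand in one section and all three cutters lie flat in the other, each kind with its stored one; every one upright within 0.2 rad, its underside within 8 mm of the section's floor, released and at rest ((((x of stored_nozzle in the frame of section_left between -0.118 and 0.118 m and y of stored_nozzle in the frame of section_left between -0.074 and 0.074 m and z of stored_nozzle in the frame of section_left between -0.006 and 0.008 m) and (x of nozzle_a in the frame of section_left between -0.118 and 0.118 m and y of nozzle_a in the frame of section_left between -0.074 and 0.074 m and z of nozzle_a in the frame of section_left between -0.006 and 0.008 m) and (x of nozzle_b in the frame of section_left between -0.118 and 0.118 m and y of nozzle_b in the frame of section_left between -0.074 and 0.074 m and z of nozzle_b in the frame of section_left between -0.006 and 0.008 m) and (x of stored_cutter in the frame of section_right between -0.118 and 0.118 m and y of stored_cutter in the frame of section_right between -0.074 and 0.074 m and z of stored_cutter in the frame of section_right between -0.006 and 0.008 m) and (x of cutter_a in the frame of section_right between -0.118 and 0.118 m and y of cutter_a in the frame of section_right between -0.074 and 0.074 m and z of cutter_a in the frame of section_right between -0.006 and 0.008 m) and (x of cutter_b in the frame of section_right between -0.118 and 0.118 m and y of cutter_b in the frame of section_right between -0.074 and 0.074 m and z of cutter_b in the frame of section_right between -0.006 and 0.008 m)) or ((x of stored_nozzle in the frame of section_right between -0.118 and 0.118 m and y of stored_nozzle in the frame of section_right between -0.074 and 0.074 m and z of stored_nozzle in the frame of section_right between -0.006 and 0.008 m) and (x of nozzle_a in the frame of section_right between -0.118 and 0.118 m and y of nozzle_a in the frame of section_right between -0.074 and 0.074 m and z of nozzle_a in the frame of section_right between -0.006 and 0.008 m) and (x of nozzle_b in the frame of section_right between -0.118 and 0.118 m and y of nozzle_b in the frame of section_right between -0.074 and 0.074 m and z of nozzle_b in the frame of section_right between -0.006 and 0.008 m) and (x of stored_cutter in the frame of section_left between -0.118 and 0.118 m and y of stored_cutter in the frame of section_left between -0.074 and 0.074 m and z of stored_cutter in the frame of section_left between -0.006 and 0.008 m) and (x of cutter_a in the frame of section_left between -0.118 and 0.118 m and y of cutter_a in the frame of section_left between -0.074 and 0.074 m and z of cutter_a in the frame of section_left between -0.006 and 0.008 m) and (x of cutter_b in the frame of section_left between -0.118 and 0.118 m and y of cutter_b in the frame of section_left between -0.074 and 0.074 m and z of cutter_b in the frame of section_left between -0.006 and 0.008 m))) and angle between each of stored_nozzle, nozzle_a, nozzle_b, stored_cutter, cutter_a, cutter_b's own z axis and vertical below 0.2 rad and value of joint drawer above 0.214 m and linear speed of each of stored_nozzle, nozzle_a, nozzle_b, stored_cutter, cutter_a, cutter_b below 0.03 m/s); the robot touches nothing.
It fails at once if the small cake or the sprinkle jar is pushed more than 30 mm from where it stood, or tipped over (distance of any of small_cake, sprinkle_jar from where it was at the start of the episode above 0.03 m or angle between any of small_cake, sprinkle_jar's own z axis and vertical above 0.5 rad).
It also fails if it takes over 72 s, if anything falls off the work surface, if the arm or the gripper's body presses on something with over 40 N, if the wrist force passes 120 N, or if a joint passes its speed limit or range.

## Working session

There is one attempt and no reset: what is moved stays moved. The work goes in short steps, each a Python script; the robot and the scene stay as the last script left them, time stands still between calls to the robot, and variables do not carry over. Pictures are saved under pics/ and viewed, at most 10 in all, crops included, and the job is handed in when it is done.

```bash
mkdir -p pics; python3 - <<'E'
from workcell import *
import cv2,numpy as np
for n in("top","side"):
    c=vision.read_camera(n); cv2.imwrite(f"pics/{n}0.png",cv2.resize(c["frame"][:,:,::-1],(800,600),interpolation=cv2.INTER_CUBIC))
    np.savez(f"{n}0.npz",**c); print(n,c["intrinsics"].tolist(),np.round(c["view"],3).tolist())
o=get_obs();print(o["time_s"],o["position"],o["orientation"],o["gripper_width"],bot.tcp_to_tips)
E
```

```text
top [[484.784787421406, 0.0, 253.84544008941145], [0.0, 484.784787421406, 195.24221434086581], [0.0, 0.0, 1.0]] [[0.003, -1.0, 0.016, -0.051], [-0.992, -0.005, -0.123, 0.568], [0.123, -0.016, -0.992, 1.101], [0.0, 0.0, 0.0, 1.0]]
side [[358.7733668594359, 0.0, 247.03820400325046], [0.0, 358.7733668594359, 185.42653744288626], [0.0, 0.0, 1.0]] [[0.871, -0.49, -0.017, -0.484], [-0.334, -0.568, -0.752, 0.23], [0.359, 0.661, -0.659, 0.608], [0.0, 0.0, 0.0, 1.0]]
0.1 [ 0.19337688 -0.59389109  0.24763689] [ 9.87637651e-01  1.56752881e-01 -1.01770476e-04 -6.27284158e-04] 0.08514293772602538 0.017
```

View pics/top0.png

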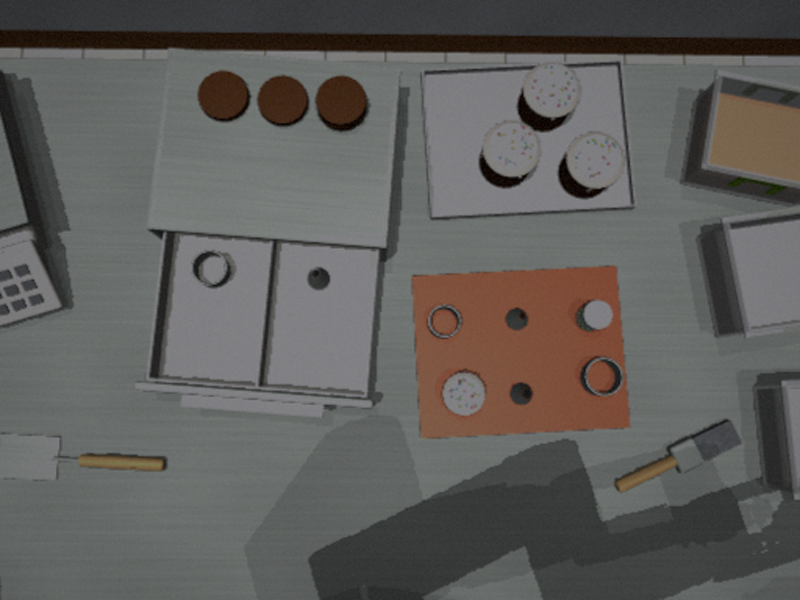

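View pics/side0.png

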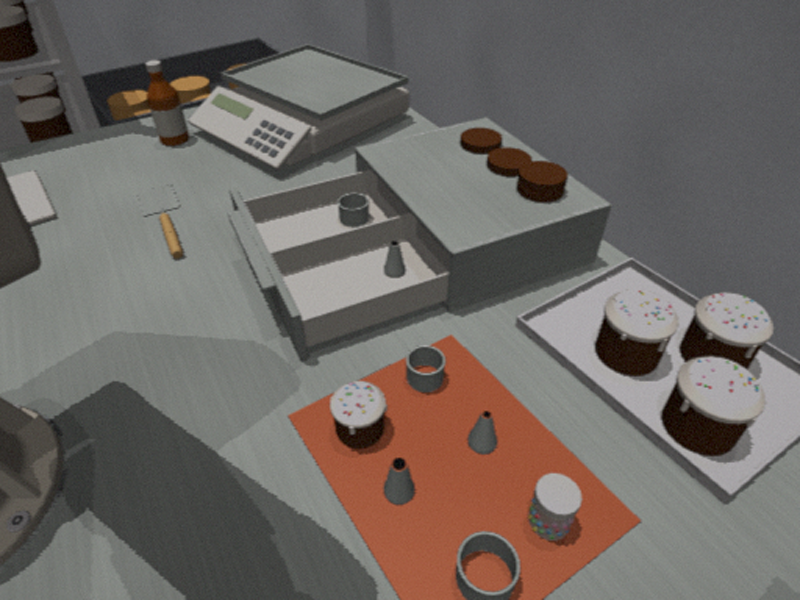

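The top view shows, in 800-px coordinates, the small cutter at (444,321), the large cutter at (602,376), and nozzles at (517,318) and (521,393). The cake is at (464,394) and the jar at (597,315). In the drawer, the stored cutter is on the left at (212,268) and the stored nozzle on the right at (318,278). The side view agrees. I'll zoom in for precise readings.

```bash
python3 - <<'E'
import cv2,numpy as np
f=np.load("top0.npz")["frame"][:,:,::-1]
f=np.clip(f.astype(float)*1.6,0,255).astype(np.uint8)
for n,(x,y,w,h,s) in dict(mat=(258,165,150,120,5),drw=(85,138,175,130,4.5)).items():
    im=cv2.resize(f[y:y+h,x:x+w],None,fx=s,fy=s,interpolation=cv2.INTER_CUBIC)
    for k in range(0,w,10): cv2.line(im,(int(k*s),0),(int(k*s),6 if k%50 else 16),(0,255,255),1)
    for k in range(0,h,10): cv2.line(im,(0,int(k*s)),(6 if k%50 else 16,int(k*s)),(0,255,255),1)
    cv2.imwrite(f"pics/{n}.png",im)
E
```

```text
(no output)
```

View pics/mat.png

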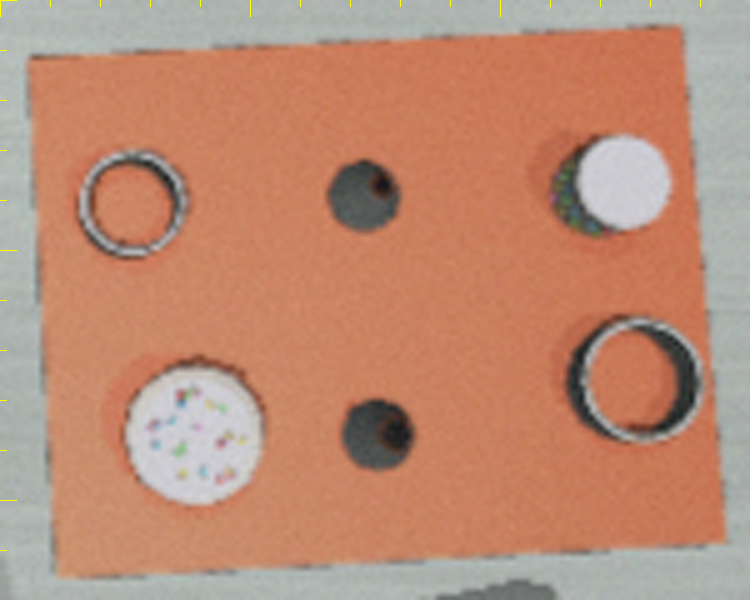

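View pics/drw.png

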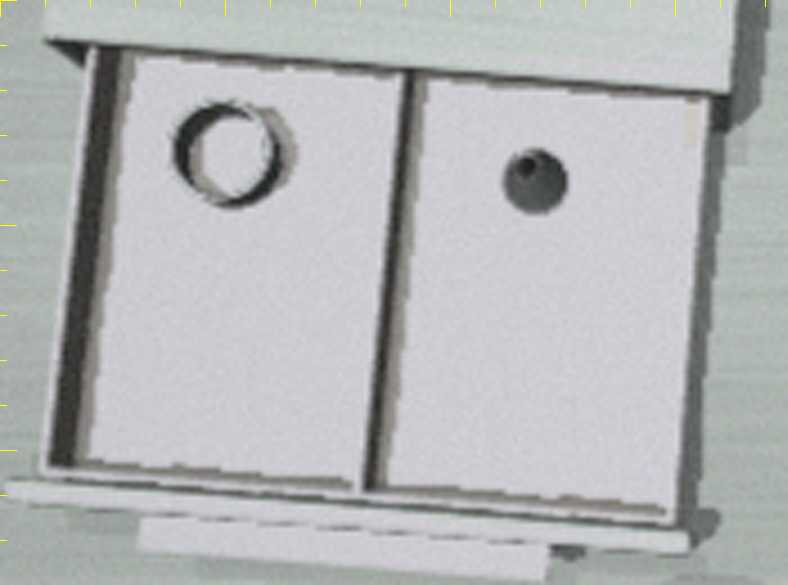

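Cutter_b's top rim centre is at crop px (134,204) and cutter_a's at (642,380). Nozzle_a's foot is at (364,196) and nozzle_b's, with the larger hole, at (377,434). In the drawer, the divider top runs (408,72) to (365,490), the pull front edge (138,548) to (545,580) and the shell edge (44,42) to (730,95). Now I'll triangulate onto the known heights.

```bash
cat > geo.py <<'E'
import numpy as np
def ray(c,u,v,z):
    K=c["intrinsics"];V=c["view"];R=V[:3,:3];o=-R.T@V[:3,3]
    d=R.T@np.linalg.solve(K,[u,v,1]);return o+d*(z-o[2])/d[2]
def proj(c,p):
    q=c["view"][:3,:3]@p+c["view"][:3,3];q=c["intrinsics"]@q;return q[:2]/q[2]
E
python3 - <<'E'
from geo import *
c=np.load("top0.npz");s=np.load("side0.npz")
P={}
def m(n,x,y,z):P[n]=ray(c,(x+.5)/5-.5+258,(y+.5)/5-.5+165,z)
def d(n,x,y,z):P[n]=ray(c,(x+.5)/4.5-.5+85,(y+.5)/4.5-.5+138,z)
m("cb",134,204,.038);m("ca",642,380,.038);m("na",364,196,.007);m("nb",377,434,.007)
m("na_tip",381,185,.055);m("nb_tip",396,433,.055)
m("cake",195,433,.063);m("jar",624,183,.060)
for i,(x,y) in enumerate([(30,57),(682,28),(726,541),(57,577)]):m(f"mat{i}",x,y,.003)
d("sn",535,181,.024);d("sn_tip",528,166,.072);d("sc",225,152,.055)
d("div_r",408,72,.065);d("div_f",365,490,.065)
d("pullL",138,548,.086);d("pullR",545,580,.086)
d("shL",44,42,.108);d("shR",730,95,.108);d("panL",5,480,.086);d("panR",690,530,.086)
for n,p in P.items():print(n,np.round(p,4),np.round(proj(s,p)*1.5625,0))
a=P["shL"][:2]-P["shR"][:2];print("shell w",np.linalg.norm(a),"yaw",np.arctan2(-a[0],a[1]))
a=P["pullL"][:2]-P["pullR"][:2];print("pull w",np.linalg.norm(a),"yaw",np.arctan2(-a[0],a[1]))
a=P["div_r"][:2]-P["div_f"][:2];print("div",np.linalg.norm(a),"yaw",np.arctan2(a[1],a[0]))
E
```

```text
cb [ 0.5447 -0.1204  0.038 ] [425. 360.]
ca [ 0.4637 -0.3563  0.038 ] [488. 562.]
na [ 0.5523 -0.2337  0.007 ] [483. 440.]
nb [ 0.4386 -0.238   0.007 ] [400. 488.]
na_tip [ 0.5523 -0.2332  0.055 ] [487. 414.]
nb_tip [ 0.4387 -0.2381  0.055 ] [400. 464.]
cake [ 0.4383 -0.1455  0.063 ] [357. 396.]
jar [ 0.5532 -0.3444  0.06  ] [558. 493.]
mat0 [ 0.6197 -0.0731  0.003 ] [452. 335.]
mat1 [ 0.6359 -0.3913  0.003 ] [641. 521.]
mat2 [ 0.3886 -0.4042  0.003 ] [448. 674.]
mat3 [ 0.3711 -0.086   0.003 ] [288. 415.]
sn [0.6111 0.0705 0.024 ] [395. 269.]
sn_tip [0.6111 0.0699 0.072 ] [395. 244.]
sc [0.6203 0.2267 0.055 ] [353. 202.]
div_r [0.6606 0.1326 0.065 ] [402. 217.]
div_f [0.4479 0.1491 0.065 ] [272. 254.]
pullL [0.4191 0.2553 0.086 ] [228. 213.]
pullR [0.4041 0.057  0.086 ] [263. 288.]
shL [0.6653 0.3047 0.108 ] [354. 148.]
shR [ 0.641  -0.0321  0.108 ] [452. 254.]
panL [0.4518 0.3212 0.086 ] [235. 188.]
panR [ 0.4286 -0.0136  0.086 ] [301. 314.]
shell w 0.33769015175230754 yaw -0.07217811416202521
pull w 0.19885439842178196 yaw -0.075093801517539
div 0.2133117689513003 yaw -0.07773099793254311
```

Measurements are consistent: the shell is 338 mm against 340, the pull 199 against 200, and the yaw is -0.075 from all three edges. I'll start with nozzle_a and use the grip width to check the tip height.

```bash
cat > h.py <<'E'
from workcell import *
import numpy as np
YAW=-0.075; psi=np.pi/2+YAW; Q=[np.cos(psi/2),np.sin(psi/2),0,0]
ex=np.array([np.cos(YAW),np.sin(YAW)]);ey=np.array([-ex[1],ex[0]])
pull=np.array([0.4116,0.1562]); mid=pull+0.157*ex
SL=mid+0.079*ey; SR=mid-0.079*ey
loc=lambda s,x,y: s+x*ex+y*ey
UP=0.17
def st(t):
    o=get_obs();print(t,"t%.1f"%o["time_s"],np.round(o["position"],4),"w%.4f"%o["gripper_width"],"g%.1f"%o["grip_force"],np.round(o["wrist_force"],1))
def at(xy,z,v=.15): bot.servo_line([xy[0],xy[1],z],Q,velocity=v)
E
python3 - <<'E'
from h import *
na=(.5523,-.2335)
bot.reach([*na,UP],Q); hand.move_gripper(.055,50); st("above");print(bot.tcp_to_tips,get_obs()["joint_pos"])
at(na,.06,.25); at(na,.028,.1); st("down")
hand.move_gripper(.0,50); bot.dwell(.2); st("closed")
import cv2
c=vision.read_camera("side");cv2.imwrite("pics/g1.png",cv2.resize(c["frame"][170:360,160:410,::-1],None,fx=3,fy=3,interpolation=cv2.INTER_CUBIC))
E
```

```text
above t2.4 [ 0.5522 -0.2337  0.17  ] w0.0549 g0.0 [-0.6  0.8 -0.8]
0.017 [-4.02866364e-01  3.97782317e-01  1.75875255e+00 -1.31393740e-05
  9.85006808e-01 -3.27508835e-01]
down t3.4 [ 0.5525 -0.2336  0.0284] w0.0550 g0.0 [-0.3 -0.5  0.4]
closed t4.0 [ 0.5529 -0.2337  0.0291] w0.0261 g48.3 [-0.7  1.5  5.5]
```

View pics/g1.png

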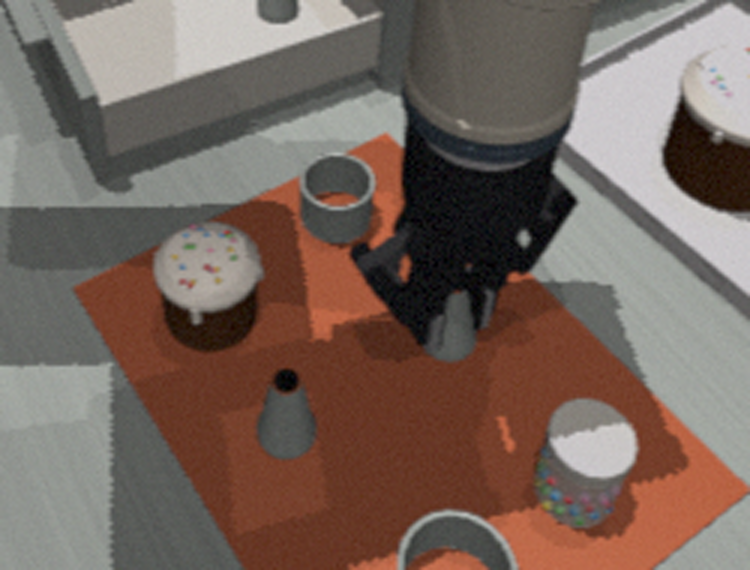

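The gripper is around nozzle_a at about 12 mm above its base, where the cone is 26 mm across, so the tips sit about 3 mm further back than nominal. I'll regrip lower on the cylindrical collar, then lift and place.

```bash
cat >> h.py <<'E'
def place(src,dst,grip_z,w0,wr,floor=.0175,N=50,going=True):
    if going:
        at(src,UP,.35); hand.move_gripper(w0,N); at(src,.065,.3)
    at(src,grip_z,.1); hand.move_gripper(0,N); st("grip")
    at(src,grip_z+.02,.08); st("lift"); at(src,UP,.25)
    at(dst,UP,.3)
    at(dst,grip_z+floor+.015,.25); at(dst,grip_z+floor,.05); st("down")
    hand.move_gripper(wr); at(dst,grip_z+floor+.03,.12); at(dst,UP,.35); st("done")
E
python3 - <<'E'
from h import *
hand.move_gripper(.055,50)
place((.5527,-.2335),loc(SR,-.05,-.035),.0195,.055,.055,going=False)
import cv2
c=vision.read_camera("side");cv2.imwrite("pics/g2.png",cv2.resize(c["frame"][90:290,130:380,::-1],None,fx=3,fy=3,interpolation=cv2.INTER_CUBIC))
E
```

```text
grip t5.1 [ 0.553  -0.2336  0.0198] w0.0313 g49.6 [0.6 0.  3.2]
lift t5.5 [ 0.5532 -0.2337  0.0404] w0.0313 g49.5 [-0.1  0.4 -0.5]
down t8.3 [0.5097 0.0346 0.0371] w0.0308 g49.5 [-0.4 -0.   0.5]
done t9.5 [0.5102 0.0345 0.1707] w0.0553 g0.0 [-0.9  0.2 -0. ]
```

View pics/g2.png

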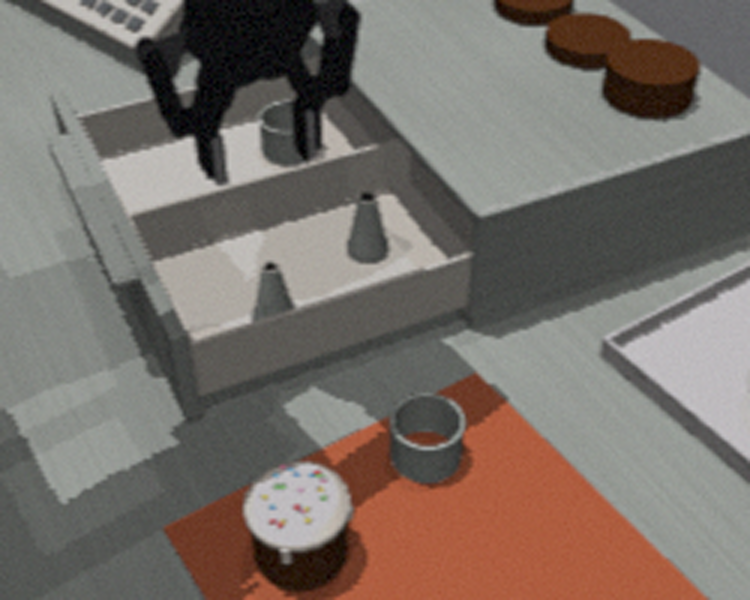

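Nozzle_a stands upright in the right section at crop px (270,290), in front of the stored one at (368,228). Nozzle_b and cutter_b are next.

```bash
python3 - <<'E'
from h import *
place((.4388,-.238),loc(SR,-.05,.035),.0195,.055,.055)
place((.5447,-.1204),loc(SL,-.055,-.037),.024,.075,.066,N=40)
import cv2
c=vision.read_camera("side");cv2.imwrite("pics/g3.png",cv2.resize(c["frame"][90:290,130:380,::-1],None,fx=3,fy=3,interpolation=cv2.INTER_CUBIC))
E
```

```text
grip t12.2 [ 0.4394 -0.2383  0.0206] w0.0305 g48.7 [-1.8  1.  10.1]
lift t12.6 [ 0.4392 -0.2382  0.0401] w0.0306 g49.5 [-0.5 -0.4 -0.6]
down t15.6 [0.5161 0.1044 0.0377] w0.0303 g50.0 [ 1.  -1.3  4.7]
done t16.8 [0.5154 0.1044 0.1707] w0.0551 g0.0 [0.5 0.6 0.1]
grip t19.4 [ 0.5453 -0.1205  0.0251] w0.0471 g40.1 [-1.4 -0.1  7.6]
lift t19.8 [ 0.5453 -0.1205  0.0449] w0.0477 g41.1 [-1.1 -0.3 -0.6]
down t22.7 [0.5173 0.1907 0.0421] w0.0475 g41.5 [ 0.6 -0.8  3.9]
done t23.8 [0.5169 0.1906 0.1708] w0.0660 g0.0 [ 0.4 -0.  -1.2]
```

View pics/g3.png

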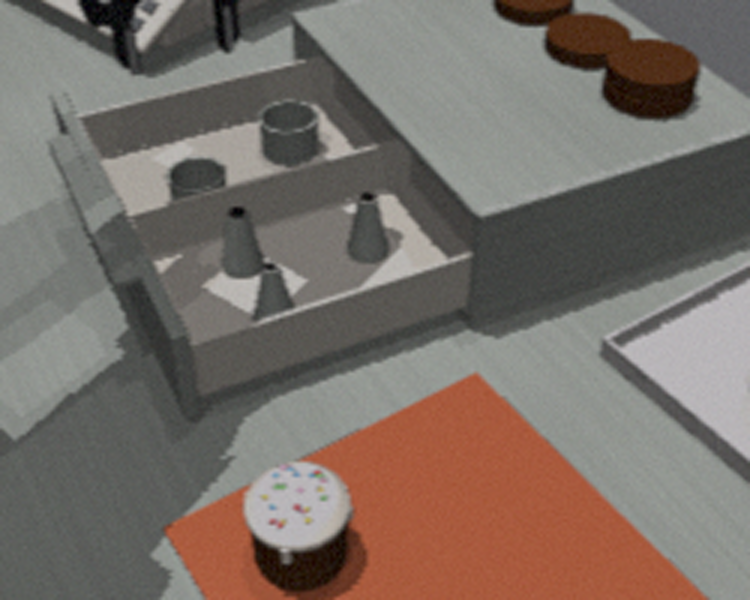

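Nozzle_b is standing at px (240,243) and cutter_b is flat at (197,180). Now cutter_a, then the push position.

```bash
python3 - <<'E'
from h import *
place((.4637,-.3563),loc(SL,-.055,.037),.024,.078,.072,N=40)
import cv2
c=vision.read_camera("side");cv2.imwrite("pics/g4.png",cv2.resize(c["frame"][70:384,100:440,::-1],None,fx=1.9,fy=1.9,interpolation=cv2.INTER_CUBIC))
E
```

```text
grip t27.3 [ 0.4642 -0.3567  0.0252] w0.0554 g41.3 [-1.2  0.6  5.7]
lift t27.7 [ 0.4642 -0.3567  0.0449] w0.0554 g42.4 [-0.1  0.7 -0.6]
down t31.6 [0.5229 0.2646 0.0422] w0.0556 g42.7 [ 1.1 -0.8  4.5]
done t32.7 [0.5224 0.2644 0.1708] w0.0720 g0.0 [-0.2  0.1 -0.8]
```

View pics/g4.png

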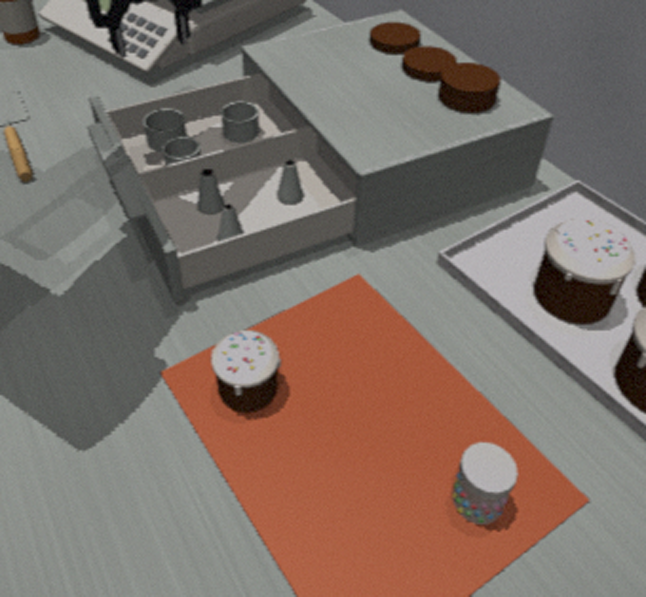

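All six are in place: cutters flat at px (165,127), (180,152) and (240,122), nozzles upright at (209,190), (229,222) and (290,182), with the cake and jar undisturbed. Now I'll push the drawer shut.

```bash
python3 - <<'E'
from h import *
p2=np.pi+YAW; Q2=[np.cos(p2/2),np.sin(p2/2),0,0]
go=lambda d,z,v: bot.servo_line([*(pull+d*ex),z],Q2,velocity=v)
Z=.079
bot.reach([*(pull-.06*ex),.19],Q2); hand.move_gripper(0,30); st("front")
go(-.06,Z,.2); go(-.025,Z,.06); st("near")
go(.165,Z,.07); st("pushed")
d=.165
while d<.235:
    d+=.003; go(d,Z,.04); f=-get_obs()["wrist_force"][:2]@ex
    if f>15: break
st(f"end d={d:.3f} f={f:.1f}"); bot.dwell(.2)
go(d-.05,Z,.1); go(d-.06,.2,.2); 
bot.reach([.3,-.35,.25],Q2); st("away")
import cv2
for n in("side","top"):
    c=vision.read_camera(n);np.savez(n+"1.npz",**c)
    cv2.imwrite(f"pics/{n}1.png",cv2.resize(c["frame"][:,:,::-1],(800,600)))
E
```

```text
front t34.9 [0.3518 0.1607 0.19  ] w-0.0000 g0.0 [-0.3 -0.4 -0.5]
near t36.3 [0.3863 0.1579 0.0788] w-0.0002 g0.0 [-0.6  0.1 -0.7]
pushed t39.2 [0.5761 0.1439 0.0791] w-0.0002 g0.8 [-1.2  0.1 -0.9]
end d=0.207 f=25.6 t42.7 [0.6116 0.1408 0.0781] w0.0003 g12.9 [-25.4   4.   16.3]
away t46.3 [ 0.3005 -0.3497  0.2499] w-0.0005 g0.0 [0.6 0.9 0.2]
```

View pics/side1.png

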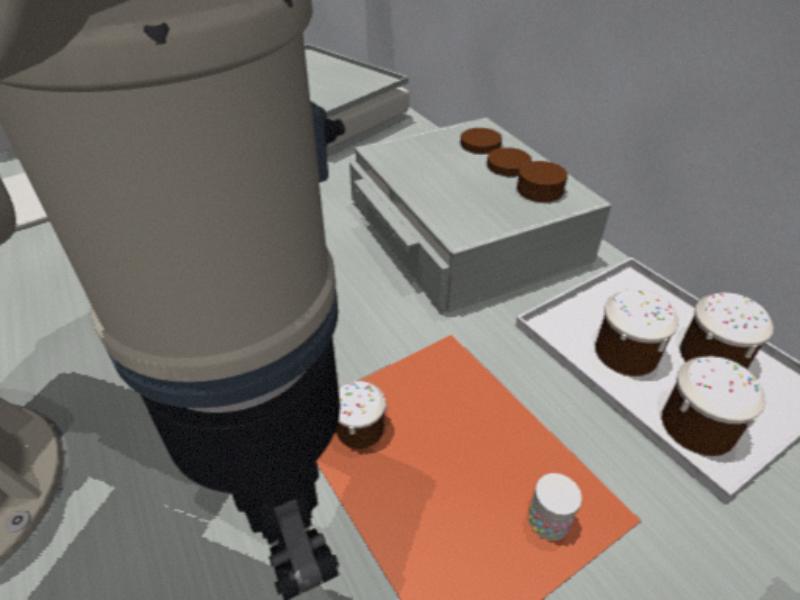

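The drawer looks shut in the side view, with its front flush against the unit at px (400,235), and the cake and jar are unmoved. I'll use a crop of the top view to check the travel.

```bash
python3 - <<'E'
import cv2,numpy as np
f=np.load("top1.npz")["frame"][:,:,::-1];f=np.clip(f.astype(float)*1.6,0,255).astype(np.uint8)
cv2.imwrite("pics/shut.png",cv2.resize(f[138:198,85:260],None,fx=4.5,fy=4.5,interpolation=cv2.INTER_CUBIC))
E
```

```text
(no output)
```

View pics/shut.png

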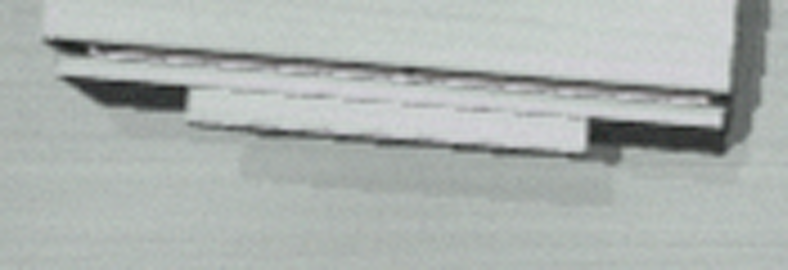

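```bash
python3 - <<'E'
from geo import *
from h import ex
c=np.load("top1.npz")
d=lambda x,y,z:ray(c,(x+.5)/4.5-.5+85,(y+.5)/4.5-.5+138,z)[:2]
L,R=d(188,124,.086),d(587,154,.086)
old=(np.array([.4191,.2553])+np.array([.4041,.057]))/2
sh=(d(44,42,.108)+d(730,95,.108))/2
print("pull",(L+R)/2,"travel",((L+R)/2-old)@ex,"pull->shell",(sh-(L+R)/2)@ex,"panel rear->shell?")
for y in(78,66,60):print(y,(sh-d(300,y+3,.086))@ex)
E
```

```text
pull [0.62197582 0.13880028] travel 0.21108442361242696 pull->shell 0.03129067488656627 panel rear->shell?
78 0.005486272367023041
66 -0.0006055417714869171
60 -0.003654582281079176
```

```bash
python3 -c "
from workcell import *
print(hand_in())"
```

```text
the job is handed in; nothing more can be done
None
```

The job is handed in: both nozzles stand in the right section and both cutters lie flat in the left, each with its own kind. The drawer moved 211 mm to a firm stop with its front against the unit, and the cake and jar stayed in place; I couldn't see inside once it was shut, and the hand-in gave no verdict.

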